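# Sort push-pull switches by knob position into two stacks

### The arm

A 7-joint arm with a two-finger parallel gripper is mounted at the origin on the work surface. World frame = base frame: x ahead of the robot, y to its left, z up, the work surface at z = 0. Lengths are in m, angles in rad, forces in N, time in s.
With the tool pointing down it reaches from about 0.35 to 0.9 m from the base axis. Payload 8.1 kg.
Tool frame: the origin (TCP) lies on the centre line of the jaws, within the pads' length; the fingertips stand 17 mm ahead of it and the grasp point (between the pads) lies 2 mm behind it; z points along the fingers, y is the direction in which the jaws open and shut (so a half turn about z gives the same grasp; the last joint's range is limited). The gripper opens to 92 mm and grips with 3 to 60 N. Pads are 19 mm wide; open, the fingers measure 130 mm over their backs; the gripper's body (75 mm by 190 mm) begins 47 mm behind the grasp point.
Start: joints at [-1.209, 0.434, 0.025, 1.573, -0.012, 1.134, -0.075], TCP at [0.28, 0.559, 0.244] pointing down, gripper open.
Joint ranges: [-2.62, 2.62], [-0.44, 2.09], [-1.27, 1.32], [0.08, 2.57], [-1.32, 4.46], [0.12, 2], [-2.74, 2.74]. Speed limits (rad/s): [2.22, 2.22, 3.01, 3.01, 3.14, 3.14, 3.14].

### API

Orientations are given as a rotation vector (axis times angle).
In Python, from cell import arm, imaging, job gives the robot as it stands.
- The arm moves only by the tool jog_arm, never from a script. Its argument "moves" is a list of rows, each an object with "fingers": the closure, from -1 (fully open) to 1 (shut); "xyz": the shift along the tool's x, y, z in cm, a list of three; "angular": the turn, a rotation vector about the tool's x, y, z in rad, a list of three. In form: [{"fingers": fingers, "xyz": [dx, dy, dz], "angular": [ax, ay, az]}, ...]. A call has 1 to 12 rows; each row is the pose to reach, as a shift and turn from the pose commanded when the call began, along the tool's axes at that moment; what a row does not reach only later rows make up. A row lasts 1/8 s, in which the tool goes at most 62.5 mm and 10.7 degrees, less where a joint would pass 70% of its speed; a pose out of reach is approached as far as the arm can. A call with a gripper value outside its range is refused whole. The fingers move at their own pace and stop on an object; "grip_force" is the grip in N (left out, the last holds). Time passes only in rows, so rows that repeat a pose let the fingers close. It gives the time, the measured TCP pose, the force and the opening at its end, in the units of the state.
- arm.observe(): the state, without advancing time (a new reading comes with each control period).
- imaging.get_image(name): name is "side" or "top"; returns the picture (400x640x3 uint8, red, green, blue); there is no depth.
- imaging.camera_params(name): a dict with "fx", "fy", "cx", "cy" (pixels), "dist" ([k1, k2, p1, p2, k3] as OpenCV has them; the pictures are not rectified), "rvec" (rotation vector, rad) and "tvec" (3), from world to camera coordinates, as OpenCV has them. Camera axes: x right, y down, z forward; pixel columns grow to the right and rows downward; lengths in m; the calibration is good to about 2 mm. A picture is of the moment at which its call begins. camera_params takes no time and is no camera call.
- job.sign_off(): hands the job in, once; it reports no verdict.
The state is a dict: "clock": time; "joints": joint angles; "dq": joint speeds; "joint_efforts": joint torques, N m; "position": TCP position; "ee_rot": TCP orientation; "force": force on the tool from outside, world axes, zero at the start; "ft_torque": the same for the moment, N m; "width": opening from 0.0 (shut) to 1.0 (fully open).
Only numpy, scipy, OpenCV 4.12 (cv2) and the standard library are available. Lean on these libraries where they do the work, as an engineer would, in place of code of your own. Each camera call takes 0.05 s, during which the arm holds its last target. There are 200 camera calls.

### The job

Put the loose push-pull switch boxes back into stock on the counter: stack every box whose knob is pushed in on the short mat and every box whose knob is pulled out on the long mat, one square upright column per mat, exactly over the outline on it, with all the knobs pointing away from the robot as the mat does. Leave every knob as far in or out as you found it, and do not disturb the dish, the calculator or the jar.

Things in the scene. Friction and masses are not known exactly. Their poses are not given: they have to be found in the camera images.
- sw1_c (a point): centre (half-way up) of a push-pull switch box, which may be absent: closed flat aluminium box with black ends, 72 long (its x), 54 wide (its y), 28 high (its z), 0.18 kg, upper and lower faces flat and alike. Its x axis points to the end with the rod and round knob; lies flat at the start
- sw1_knob (a point): centre of that box's black round knob (20 diameter, 8 thick, on an 8 mm steel rod) on the box's x axis, half-way up; 44 to 49 from the box's centre when pushed in, 75 to 80 when pulled out, never between at the start; the rod slides along x and stays where it is by 3 N of friction
- sw2_c (a point): the same for box 2: all seven boxes are alike but for the knob's position
- sw2_knob (a point): knob of box 2
- sw3_c (a point): the same for box 3: all seven boxes are alike but for the knob's position
- sw3_knob (a point): knob of box 3
- sw4_c (a point): the same for box 4: all seven boxes are alike but for the knob's position
- sw4_knob (a point): knob of box 4
- sw5_c (a point): the same for box 5: all seven boxes are alike but for the knob's position
- sw5_knob (a point): knob of box 5
- sw6_c (a point): the same for box 6: all seven boxes are alike but for the knob's position
- sw6_knob (a point): knob of box 6
- sw7_c (a point): the same for box 7: all seven boxes are alike but for the knob's position
- sw7_knob (a point): knob of box 7
- short_mat_spot (a point): centre of the white box outline on the SHORT black rubber mat, on the mat's upper face. Mat 100 long (x), 84 wide (y), 4 thick, fixed; outline 78 x 60, in the middle of the mat. The boxes may lie either face up. x points along the mat, away from the robot; the mat is slightly turned
- long_mat_spot (a point): the same on the LONG mat, 150 long (x), 84 wide, 4 thick, fixed; its outline (78 x 60) begins 11 from the mat's near edge, so that the mat runs on 61 beyond its far side, under the knobs. Which mat lies left and which right varies
- dish: bystander: shallow green plastic change dish, 150 across, 22 high; origin under its centre
- calculator: bystander: white calculator 140 x 85 x 16; origin under its centre
- jar: bystander: small closed jar, 60 across, 75 high; origin under its centre
Not all that is in view belongs to the job. Leave any brown or orange look-alike of the part that bears sw5_c alone.

How it is judged:
At the end, for the whole second after the job is handed in: Each box lies flat (0.08 rad) in its column: pushed-in on the short mat, pulled-out on the long; centre within 12 mm sideways of the outline's centre, turned within 0.17 rad of the mat, knob away from the robot; knobs under 57 mm from the box's centre if pushed in, over 67 if pulled out (horizontal distance between each of sw1_c, sw3_c, sw4_c, sw6_c and short_mat_spot below 0.012 m and angle between the x axis of each of sw1_c, sw3_c, sw4_c, sw6_c and the x axis of short_mat_spot, either way round below 0.17 rad and angle between the z axis of each of sw1_c, sw3_c, sw4_c, sw6_c and the z axis of short_mat_spot, either way round below 0.08 rad and x of each of sw1_knob, sw3_knob, sw4_knob, sw6_knob in the frame of short_mat_spot above 0.02 m and distance between sw1_c and sw1_knob below 0.057 m and horizontal distance between each of sw2_c, sw5_c, sw7_c and long_mat_spot below 0.012 m and angle between the x axis of each of sw2_c, sw5_c, sw7_c and the x axis of long_mat_spot, either way round below 0.17 rad and angle between the z axis of each of sw2_c, sw5_c, sw7_c and the z axis of long_mat_spot, either way round below 0.08 rad and x of each of sw2_knob, sw5_knob, sw7_knob in the frame of long_mat_spot above 0.02 m and distance between sw2_c and sw2_knob above 0.067 m and distance between sw3_c and sw3_knob below 0.057 m and distance between sw4_c and sw4_knob below 0.057 m and distance between sw5_c and sw5_knob above 0.067 m and distance between sw6_c and sw6_knob below 0.057 m and distance between sw7_c and sw7_knob above 0.067 m); the robot touches nothing.
It fails at once if the dish is pushed aside by more than 30 mm (distance of dish from where it was at the start of the episode above 0.03 m).
It fails at once if the calculator is pushed aside by more than 30 mm (distance of calculator from where it was at the start of the episode above 0.03 m).
It fails at once if the jar is pushed aside by more than 30 mm (distance of jar from where it was at the start of the episode above 0.03 m).
Of sw1, sw2, sw3, sw4, sw5, sw6, sw7 only 6 to 7 are there at a start; the rules pass over those that are not, and their reading is None.
At some moment in a run one of sw1, sw2, sw3, sw4, sw5, sw6, sw7 may be knocked a few centimetres aside while the robot is not near it.
Once in a run the grip may slacken for a moment while it holds something.
It also fails if it takes over 210 s, if anything falls off the work surface, if the arm or the gripper's body presses on something with over 40 N, if the wrist force passes 120 N, or if a joint passes its speed limit or range.

## Working session

There is one attempt and no reset: what is moved stays moved. The work goes in short steps, Python scripts to look and compute and a tool call to move; the robot and the scene stay as the last step left them, time stands still between calls to the robot, and variables do not carry over. Pictures are saved under pics/ and viewed, about 12 in all and at most 16, crops included, and the job is handed in when it is done.

Besides the shell and the picture viewer there is one more tool, called after ">>>" by a JSON object that holds its "op" and its "data". jog_arm: Moves the arm, as the interface text tells. Its arguments: {"type":"object","properties":{"moves":{"type":"array"},"grip_force":{"type":"number"}},"required":["moves"]}

```bash
ls; mkdir -p pics; python3 - <<'E'
from cell import arm, imaging, job
import cv2
s=arm.observe(); print(s)
for n in("side","top"):
    cv2.imwrite(f"pics/{n}0.png",imaging.get_image(n)[:,:,::-1]); print(n,imaging.camera_params(n))
E
```

```text
pics
{'clock': 0.0, 'joints': array([-1.20860722,  0.43516478,  0.024957  ,  1.57408168, -0.01158518,
        1.13402231, -0.07511941]), 'dq': array([ 0.0003082 ,  0.00013155,  0.00098513, -0.00062089,  0.00021502,
       -0.00019021,  0.00084708]), 'joint_efforts': array([ 5.22905684e-04, -6.67858958e+01,  9.85351056e-01, -3.14471269e+01,
       -6.04436221e-02,  4.28875198e-02,  1.89669454e-04]), 'position': array([0.27997409, 0.55824149, 0.2429869 ]), 'ee_rot': array([-7.23590805e-01, -3.05690920e+00,  2.38260750e-03]), 'force': array([ 0.68518334,  0.09853724, -0.11788983]), 'ft_torque': array([-0.00541886, -0.03660684, -0.0262963 ]), 'width': 1.0021628023457239}
side {'fx': 361.8354250927012, 'fy': 361.8354250927012, 'cx': 317.6799575647568, 'cy': 199.15824832633368, 'dist': array([-0.03590496,  0.        ,  0.        ,  0.        ,  0.        ]), 'rvec': array([ 0.18158421, -2.85277154,  1.13647359]), 'tvec': array([0.54748006, 0.08763364, 0.87405987])}
top {'fx': 442.7150111291503, 'fy': 442.7150111291503, 'cx': 322.3037389919647, 'cy': 192.20549848187335, 'dist': array([-0.11514537,  0.        ,  0.        ,  0.        ,  0.        ]), 'rvec': array([ 2.16829077, -2.19772158,  0.05692215]), 'tvec': array([0.01614548, 0.55440032, 1.19630986])}
```

View pics/top0.png

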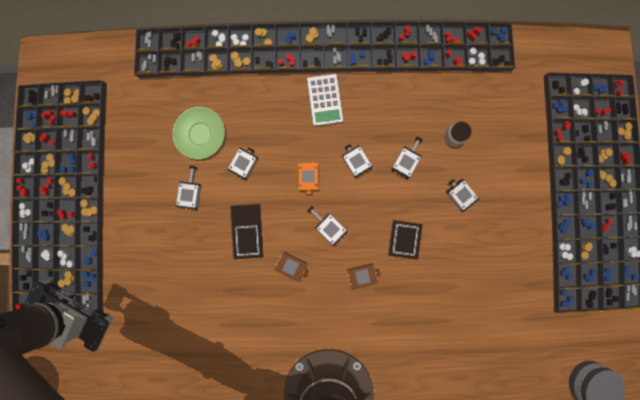

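View pics/side0.png

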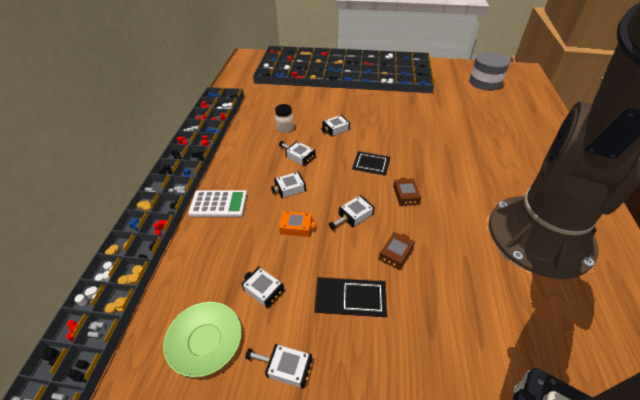

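```bash
cat > h.py <<'E'
from cell import arm, imaging, job
import cv2, numpy as np
P={n:imaging.camera_params(n) for n in("side","top")}
def proj(n,X):
    p=P[n];K=np.array([[p['fx'],0,p['cx']],[0,p['fy'],p['cy']],[0,0,1]])
    return cv2.projectPoints(np.asarray(X,float).reshape(-1,3),p['rvec'],p['tvec'],K,p['dist'])[0].reshape(-1,2)
def ortho(n,img,z,x=(.28,.78),y=(-.38,.38),s=1000):
    # up=+x, left=+y ; returns image, s px per m
    h=int((x[1]-x[0])*s);w=int((y[1]-y[0])*s)
    v,u=np.mgrid[0:h,0:w]
    X=np.stack([x[1]-v/s,y[1]-u/s,np.full(v.shape,z)],-1)
    m=proj(n,X).reshape(h,w,2).astype(np.float32)
    return cv2.remap(img,m,None,cv2.INTER_CUBIC)
def save(name,img): cv2.imwrite('pics/'+name,img[:,:,::-1])
E
python3 - <<'E'
from h import *
t=imaging.get_image("top")
o=ortho("top",t,.028); 
hsv=cv2.cvtColor(o,cv2.COLOR_RGB2HSV)
m=((hsv[...,1]<50)&(hsv[...,2]>60)).astype(np.uint8)
m=cv2.morphologyEx(m,cv2.MORPH_CLOSE,np.ones((7,7)));m=cv2.morphologyEx(m,cv2.MORPH_OPEN,np.ones((15,15)))
for c in cv2.findContours(m,cv2.RETR_EXTERNAL,cv2.CHAIN_APPROX_NONE)[0]:
    a=cv2.contourArea(c)
    if not 1200<a<8000: continue
    (u,v),wh,an=cv2.minAreaRect(c)
    print("xy %.3f %.3f"%(.78-v/1000,.38-u/1000),np.round(wh),round(an,1),"px",round(u),round(v))
    cv2.drawContours(o,[cv2.boxPoints(((u,v),wh,an)).astype(int)],0,(255,0,0),1)
save("orth0.png",o)
E
```

```text
xy 0.455 -0.012 [71. 55.] 45.0 px 392 325
xy 0.540 -0.359 [79. 40.] 90.0 px 739 240
xy 0.550 0.364 [66. 31.] 90.0 px 16 230
xy 0.636 -0.224 [56. 72.] 29.7 px 604 144
xy 0.637 0.228 [58. 68.] 29.2 px 152 143
xy 0.641 -0.085 [73. 56.] 59.5 px 465 139
```

View pics/orth0.png

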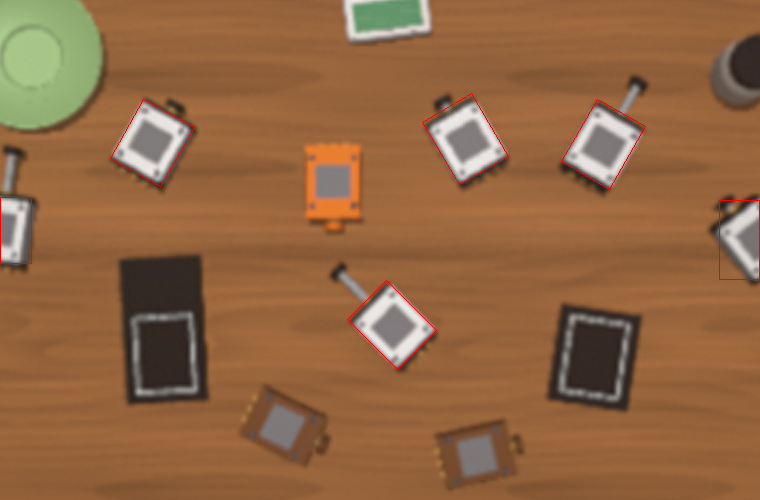

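```bash
cat >> h.py <<'E'
def boxes(t,z=.028,vis=None):
    x1,y1=.78,.46
    o=ortho("top",t,z,(.28,x1),(-y1,y1)); hsv=cv2.cvtColor(o,cv2.COLOR_RGB2HSV)
    m=((hsv[...,1]<50)&(hsv[...,2]>60)).astype(np.uint8)
    m=cv2.morphologyEx(m,cv2.MORPH_CLOSE,np.ones((7,7)));m=cv2.morphologyEx(m,cv2.MORPH_OPEN,np.ones((21,21)))
    out=[]
    for c in cv2.findContours(m,cv2.RETR_EXTERNAL,cv2.CHAIN_APPROX_NONE)[0]:
        a=cv2.contourArea(c)
        if not 2500<a<5500: continue
        (u,v),(w,h),an=cv2.minAreaRect(c)
        b=cv2.boxPoints(((u,v),(w,h),an)); e=[b[1]-b[0],b[2]-b[1]]; L=max(e,key=np.linalg.norm)
        th=np.degrees(np.arctan2(-L[0],-L[1])); th=(th+90)%180-90   # angle of long axis from +x, towards +y
        mk=np.zeros(m.shape,np.uint8); cv2.drawContours(mk,[cv2.boxPoints(((u,v),(w*.7,h*.7),an)).astype(int)],0,1,-1)
        pm=(mk>0)&(hsv[...,2]<175); pv,pu=np.nonzero(pm)
        out.append((x1-v/1000,y1-u/1000,th,max(w,h),min(w,h)))
        print("box x %.3f y %.3f th %.1f  L %.0f W %.0f panel %.3f %.3f n%d"%(*out[-1],x1-pv.mean()/1000,y1-pu.mean()/1000,len(pv)))
    return out,o
def mats(t):
    x1,y1=.78,.46
    o=ortho("top",t,.004,(.28,x1),(-y1,y1)); g=o.max(2)
    m=cv2.morphologyEx((g<75).astype(np.uint8),cv2.MORPH_CLOSE,np.ones((9,9)))
    m=cv2.morphologyEx(m,cv2.MORPH_OPEN,np.ones((31,31)))
    for c in cv2.findContours(m,cv2.RETR_EXTERNAL,cv2.CHAIN_APPROX_NONE)[0]:
        (u,v),(w,h),an=cv2.minAreaRect(c)
        b=cv2.boxPoints(((u,v),(w,h),an)); e=[b[1]-b[0],b[2]-b[1]]; L=max(e,key=np.linalg.norm)
        th=np.degrees(np.arctan2(-L[0],-L[1])); th=(th+90)%180-90
        print("mat? x %.3f y %.3f th %.1f L %.0f W %.0f"%(x1-v/1000,y1-u/1000,th,max(w,h),min(w,h)))
def plan(x,y,z,yaw,cur=None):
    """move from cur (pos,R) or measured to TCP x,y,z with tool y along world angle yaw (deg)"""
    from scipy.spatial.transform import Rotation as Ro
    if cur is None:
        s=arm.observe(); cur=(s['position'],Ro.from_rotvec(s['ee_rot']))
    a=np.radians(yaw); Y=np.array([np.cos(a),np.sin(a),0]);Z=np.array([0,0,-1.]);X=np.cross(Y,Z)
    R=Ro.from_matrix(np.stack([X,Y,Z],1))
    d=cur[1].inv().apply(np.array([x,y,z])-cur[0])*100; r=(cur[1].inv()*R).as_rotvec()
    print("xyz cm",np.round(d,2),"ang",np.round(r,3),"rows",np.ceil(max(np.linalg.norm(d)/6.25,np.degrees(np.linalg.norm(r))/10.7)))
    return np.array([x,y,z]),R
E
python3 - <<'E'
from h import *
t=cv2.imread("pics/top0.png")[:,:,::-1].copy()
b,o=boxes(t); mats(t)
from scipy.spatial.transform import Rotation as Ro
print(Ro.from_rotvec(arm.observe()['ee_rot']).as_matrix().round(3))
E
```

```text
box x 0.455 y -0.012 th 45.0  L 71 W 55 panel 0.454 -0.013 n1068
box x 0.541 y -0.376 th 36.9  L 67 W 59 panel 0.542 -0.378 n1220
box x 0.552 y 0.380 th -5.7  L 67 W 60 panel 0.552 0.383 n1184
box x 0.636 y -0.223 th -29.1  L 72 W 55 panel 0.634 -0.223 n1139
box x 0.637 y 0.228 th -29.1  L 68 W 58 panel 0.638 0.229 n1127
box x 0.641 y -0.085 th 30.1  L 73 W 56 panel 0.639 -0.087 n1085
mat? x 0.418 y -0.225 th 0.0 L 90 W 70
mat? x 0.457 y 0.221 th 3.3 L 133 W 81
mat? x 0.723 y -0.385 th -90.0 L 45 W 43
[[-0.894  0.448 -0.   ]
 [ 0.448  0.894 -0.001]
 [-0.    -0.001 -1.   ]]
```

```bash
python3 - <<'E'
from h import *
t=cv2.imread("pics/top0.png")[:,:,::-1].copy()
o=ortho("top",t,.004,(.33,.55),(-.35,.35),2000)
hsv=cv2.cvtColor(o,cv2.COLOR_RGB2HSV)
m=((hsv[...,1]<60)&(hsv[...,2]>85)).astype(np.uint8)
for y in(.22,-.225):
    u0=int((.35-y-.06)*2000); mm=np.zeros_like(m); mm[:,u0:u0+240]=m[:,u0:u0+240]
    n,l,st,ce=cv2.connectedComponentsWithStats(mm)
    i=1+st[1:,4].argmax()
    (u,v),wh,an=cv2.minAreaRect(np.argwhere(l==i)[:,::-1].astype(np.float32))
    print("x %.4f y %.4f"%(.55-v/2000,.35-u/2000),np.array(wh)/2,an)
save("mats.png",o[:,::1][:, :][::2,::2])
E
```

```text
x 0.4252 y 0.2204 [84.14488983 65.71790314] 87.1375961303711
x 0.4218 y -0.2181 [66.25891876 84.73387146] 8.746162414550781
```

```bash
python3 - <<'E'
from h import *
c=plan(.552,.382,.13,84.3); plan(.552,.382,.021,84.3)
E
```

```text
xyz cm [-32.22  -3.56  11.32] ang [-0.001 -0.    -0.365] rows 6.0
xyz cm [-32.22  -3.55  22.22] ang [-0.001 -0.    -0.365] rows 7.0
```

>>> {"op": "jog_arm", "data": {"moves": [{"fingers":-0.8,"xyz":[-32.2,-3.6,11.3],"angular":[0,0,-0.365]},{"fingers":-0.8,"xyz":[-32.2,-3.6,11.3],"angular":[0,0,-0.365]},{"fingers":-0.8,"xyz":[-32.2,-3.6,11.3],"angular":[0,0,-0.365]},{"fingers":-0.8,"xyz":[-32.2,-3.6,11.3],"angular":[0,0,-0.365]},{"fingers":-0.8,"xyz":[-32.2,-3.6,11.3],"angular":[0,0,-0.365]},{"fingers":-0.8,"xyz":[-32.2,-3.6,11.3],"angular":[0,0,-0.365]},{"fingers":-0.8,"xyz":[-32.2,-3.6,11.3],"angular":[0,0,-0.365]},{"fingers":-0.8,"xyz":[-32.2,-3.6,11.3],"angular":[0,0,-0.365]}], "grip_force": 25}}

```text
clock: 1.15
position: [0.5509, 0.3832, 0.1307]
ee_rot: [-0.155, -3.137, -0.001]
force: [0.6, 2.0, -0.8]
width: 0.903
```

>>> {"op": "jog_arm", "data": {"moves": [{"fingers":-0.8,"xyz":[0,0,5.5],"angular":[0,0,0]},{"fingers":-0.8,"xyz":[0,0,10.9],"angular":[0,0,0]},{"fingers":-0.8,"xyz":[0,0,10.9],"angular":[0,0,0]},{"fingers":1,"xyz":[0,0,10.9],"angular":[0,0,0]},{"fingers":1,"xyz":[0,0,10.9],"angular":[0,0,0]},{"fingers":1,"xyz":[0,0,10.9],"angular":[0,0,0]},{"fingers":1,"xyz":[0,0,10.9],"angular":[0,0,0]},{"fingers":1,"xyz":[0,0,10.9],"angular":[0,0,0]},{"fingers":1,"xyz":[0,0,7],"angular":[0,0,0]},{"fingers":1,"xyz":[0,0,5],"angular":[0,0,0]},{"fingers":1,"xyz":[0,0,5],"angular":[0,0,0]}]}}

```text
clock: 2.52
position: [0.5528, 0.3826, 0.0821]
ee_rot: [0.157, 3.135, 0.003]
force: [-0.6, -1.0, -2.5]
width: 0.588
```

```bash
python3 - <<'E'
from h import *
s=arm.observe();print(s['width']*92, s['position'],s['clock'])
t=imaging.get_image("top");save("top1.png",t);save("side1.png",imaging.get_image("side"))
# carried box bottom at 4mm above? target long mat: 
th=2.9
plan(.4252,.2204,s['position'][2],92.9); plan(.4252,.2204,.026,92.9)
boxes(t)
E
```

```text
54.1311577549624 [0.5528499  0.38262517 0.0821306 ] 2.525
xyz cm [ 10.95 -17.31  -0.21] ang [-0.001 -0.001 -0.151] rows 4.0
xyz cm [ 10.95 -17.31   5.4 ] ang [-0.001 -0.001 -0.151] rows 4.0
box x 0.455 y -0.012 th 45.0  L 71 W 55 panel 0.454 -0.013 n947
box x 0.541 y -0.376 th 37.4  L 68 W 59 panel 0.542 -0.378 n1074
box x 0.635 y -0.223 th -29.1  L 72 W 55 panel 0.634 -0.223 n1007
box x 0.637 y 0.228 th -29.1  L 68 W 58 panel 0.638 0.229 n1002
box x 0.640 y -0.086 th 30.1  L 72 W 56 panel 0.639 -0.087 n969
```

View pics/side1.png

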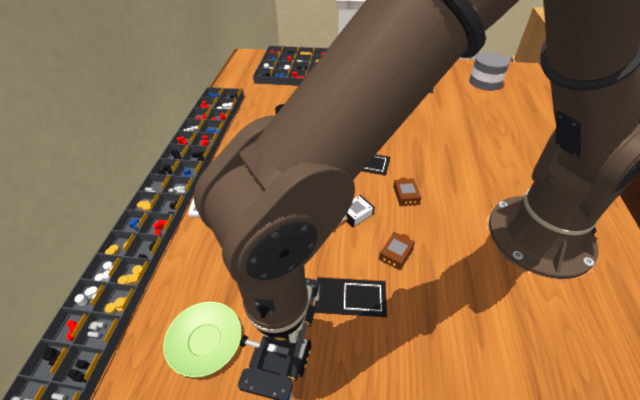

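>>> {"op": "jog_arm", "data": {"moves": [{"fingers":1,"xyz":[2.7,-4.3,0],"angular":[0,0,-0.04]},{"fingers":1,"xyz":[5.4,-8.6,0],"angular":[0,0,-0.08]},{"fingers":1,"xyz":[8.2,-12.9,0],"angular":[0,0,-0.12]},{"fingers":1,"xyz":[10.95,-17.3,0],"angular":[0,0,-0.15]},{"fingers":1,"xyz":[10.95,-17.3,0],"angular":[0,0,-0.15]},{"fingers":1,"xyz":[10.95,-17.3,0],"angular":[0,0,-0.15]},{"fingers":1,"xyz":[10.95,-17.3,3],"angular":[0,0,-0.15]},{"fingers":1,"xyz":[10.95,-17.3,4.8],"angular":[0,0,-0.15]},{"fingers":1,"xyz":[10.95,-17.3,4.8],"angular":[0,0,-0.15]}]}}

```text
clock: 3.75
position: [0.4253, 0.2214, 0.0313]
ee_rot: [0.08, -3.138, 0.002]
force: [-0.2, 0.1, -1.7]
width: 0.591
```

```bash
python3 - <<'E'
from h import *
s=arm.observe();print(s['width']*92, s['position'],s['clock'],s['force'])
plan(.4252,.2204,.026,92.9)
save("side2.png",imaging.get_image("side"))
E
```

```text
54.33571994985868 [0.42533312 0.22143086 0.03132006] 3.75 [-0.15289295  0.08359159 -1.72389496]
xyz cm [ 0.02 -0.1   0.53] ang [-0.001 -0.002  0.   ] rows 1.0
```

View pics/side2.png

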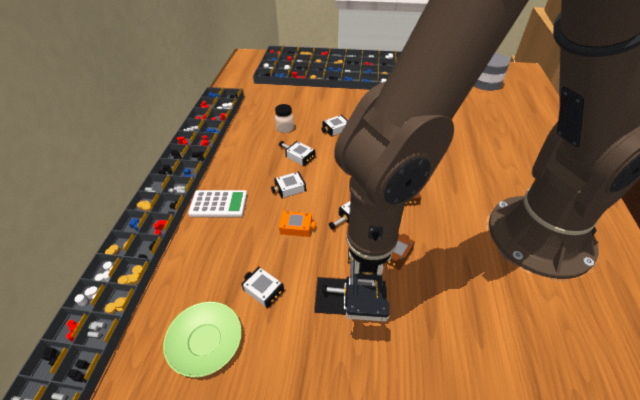

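>>> {"op": "jog_arm", "data": {"moves": [{"fingers":1,"xyz":[0,-0.1,0.5],"angular":[0,0,0]},{"fingers":1,"xyz":[0,-0.1,0.5],"angular":[0,0,0]},{"fingers":-0.6,"xyz":[0,-0.1,0.5],"angular":[0,0,0]},{"fingers":-0.6,"xyz":[0,-0.1,0.5],"angular":[0,0,0]},{"fingers":-0.6,"xyz":[0,-0.1,0.5],"angular":[0,0,0]},{"fingers":-0.6,"xyz":[0,-0.1,-5],"angular":[0,0,0]},{"fingers":-0.6,"xyz":[0,-0.1,-10],"angular":[0,0,0]},{"fingers":-0.6,"xyz":[0,-0.1,-10],"angular":[0,0,0]}]}}

```text
clock: 4.8
position: [0.4278, 0.2212, 0.1363]
ee_rot: [-0.078, 3.134, 0.006]
force: [0.4, 0.4, -0.2]
width: 0.798
```

```bash
python3 - <<'E'
from h import *
s=arm.observe();print(s['width']*92, s['position'],s['clock'],s['force'])
t=imaging.get_image("top");save("top2.png",t)
boxes(t)
plan(.638,.229,.125,61)
o=ortho("top",t,.022,(.6,.8),(.2,.44));h=cv2.cvtColor(o,cv2.COLOR_RGB2HSV)
m=((abs(h[...,0].astype(int)-55)<22)&(h[...,1]>60)).astype(np.uint8);m=cv2.morphologyEx(m,cv2.MORPH_OPEN,np.ones((9,9)))
c=max(cv2.findContours(m,0,2)[0],key=cv2.contourArea);(u,v),r=cv2.minEnclosingCircle(c);print("dish",.8-v/1000,.44-u/1000,r)
E
```

```text
73.44075851938388 [0.42779034 0.22124524 0.13631969] 4.8 [ 0.40739169  0.35357742 -0.23800479]
box x 0.455 y -0.012 th 45.0  L 71 W 54 panel 0.454 -0.013 n1015
box x 0.541 y -0.376 th 37.7  L 68 W 59 panel 0.542 -0.378 n1151
box x 0.636 y -0.224 th -29.1  L 73 W 55 panel 0.634 -0.223 n1071
box x 0.637 y 0.228 th -29.1  L 68 W 58 panel 0.638 0.229 n1069
box x 0.641 y -0.085 th 30.1  L 73 W 56 panel 0.639 -0.087 n1027
xyz cm [-21.14  -0.21   1.02] ang [0.003 0.003 0.556] rows 4.0
dish 0.7269228897094727 0.3539157409667969 74.36373138427734
```

>>> {"op": "jog_arm", "data": {"moves": [{"fingers":-0.6,"xyz":[-5,0,1],"angular":[0,0,0.15]},{"fingers":-0.6,"xyz":[-10,-0.1,2],"angular":[0,0,0.3]},{"fingers":-0.6,"xyz":[-16,-0.2,3],"angular":[0,0,0.45]},{"fingers":-0.6,"xyz":[-21.3,-0.3,3],"angular":[0,0,0.556]},{"fingers":-0.6,"xyz":[-21.3,-0.3,3],"angular":[0,0,0.556]},{"fingers":-0.6,"xyz":[-21.3,-0.3,3],"angular":[0,0,0.556]},{"fingers":-0.6,"xyz":[-21.3,-0.3,3],"angular":[0,0,0.556]},{"fingers":-0.6,"xyz":[-21.3,-0.3,3],"angular":[0,0,0.556]}]}}

```text
clock: 5.85
position: [0.6377, 0.2279, 0.1029]
ee_rot: [-0.785, -3.042, -0.0]
force: [-0.1, 0.5, 0.5]
width: 0.8
```

```bash
python3 - <<'E'
from h import *
print(arm.observe()['position'])
plan(.638,.229,.021,61)
t=imaging.get_image("top");save("top3.png",t)
boxes(t)
boxes(t,.032)
E
```

```text
[0.63772763 0.22788372 0.10291293]
xyz cm [0.03 0.11 8.19] ang [ 0.    -0.     0.001] rows 2.0
box x 0.455 y -0.012 th 45.0  L 71 W 55 panel 0.454 -0.013 n936
box x 0.541 y -0.376 th 37.7  L 68 W 59 panel 0.542 -0.378 n1054
box x 0.635 y -0.223 th -29.1  L 72 W 55 panel 0.634 -0.223 n985
box x 0.641 y -0.085 th 30.1  L 73 W 56 panel 0.639 -0.087 n943
box x 0.645 y 0.227 th -22.5  L 88 W 52 panel 0.645 0.227 n2322
box x 0.455 y -0.012 th 45.0  L 71 W 54 panel 0.454 -0.013 n935
box x 0.540 y -0.375 th 37.7  L 67 W 59 panel 0.542 -0.377 n1045
box x 0.635 y -0.223 th -29.7  L 73 W 55 panel 0.634 -0.223 n975
box x 0.640 y -0.085 th 30.3  L 72 W 56 panel 0.639 -0.087 n939
box x 0.644 y 0.226 th -22.5  L 87 W 51 panel 0.645 0.227 n2269
```

Descend, grip, lift.

>>> {"op": "jog_arm", "data": {"moves": [{"fingers":-0.6,"xyz":[0,0.1,4],"angular":[0,0,0]},{"fingers":-0.6,"xyz":[0,0.1,8.1],"angular":[0,0,0]},{"fingers":-0.6,"xyz":[0,0.1,8.1],"angular":[0,0,0]},{"fingers":1,"xyz":[0,0.1,8.1],"angular":[0,0,0]},{"fingers":1,"xyz":[0,0.1,8.1],"angular":[0,0,0]},{"fingers":1,"xyz":[0,0.1,8.1],"angular":[0,0,0]},{"fingers":1,"xyz":[0,0.1,8.1],"angular":[0,0,0]},{"fingers":1,"xyz":[0,0.1,4],"angular":[0,0,0]},{"fingers":1,"xyz":[0,0.1,0],"angular":[0,0,0]},{"fingers":1,"xyz":[0,0.1,0],"angular":[0,0,0]},{"fingers":1,"xyz":[0,0.1,0],"angular":[0,0,0]}]}}

```text
clock: 7.28
position: [0.6384, 0.2282, 0.102]
ee_rot: [-0.786, -3.041, 0.001]
force: [-0.0, -0.7, -1.9]
width: 0.585
```

```bash
python3 - <<'E'
from h import *
s=arm.observe();print(s['width']*92,s['position'])
t=imaging.get_image("top")
save("side4.png",imaging.get_image("side"))
o=ortho("top",t,.028);save("orth4.png",o)
plan(.4218,-.2181,.10,81.3);plan(.52,0,.14,71)
E
```

```text
53.78935288312924 [0.63838904 0.22824307 0.10199152]
xyz cm [ -2.71 -49.51   0.21] ang [-0.002 -0.002 -0.354] rows 8.0
xyz cm [ -0.72 -25.68  -3.84] ang [-0.002 -0.002 -0.174] rows 5.0
```

View pics/orth4.png

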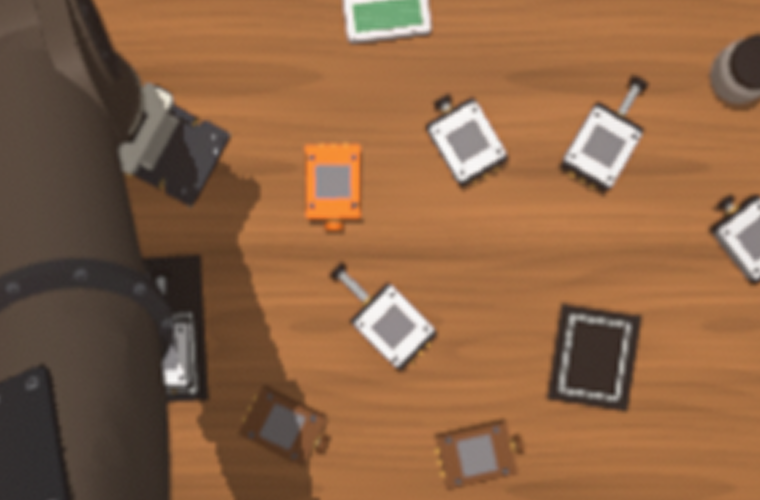

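>>> {"op": "jog_arm", "data": {"moves": [{"fingers":1,"xyz":[-0.3,-5,0],"angular":[0,0,-0.04]},{"fingers":1,"xyz":[-0.6,-10,0],"angular":[0,0,-0.08]},{"fingers":1,"xyz":[-0.9,-15,0],"angular":[0,0,-0.12]},{"fingers":1,"xyz":[-1.2,-20,0],"angular":[0,0,-0.15]},{"fingers":1,"xyz":[-1.5,-25,0],"angular":[0,0,-0.18]},{"fingers":1,"xyz":[-1.8,-30,0],"angular":[0,0,-0.22]},{"fingers":1,"xyz":[-2.1,-35,0],"angular":[0,0,-0.26]},{"fingers":1,"xyz":[-2.4,-40,0],"angular":[0,0,-0.3]},{"fingers":1,"xyz":[-2.6,-45,0],"angular":[0,0,-0.33]},{"fingers":1,"xyz":[-2.7,-49.5,0],"angular":[0,0,-0.354]},{"fingers":1,"xyz":[-2.7,-49.5,0],"angular":[0,0,-0.354]},{"fingers":1,"xyz":[-2.7,-49.5,0],"angular":[0,0,-0.354]}]}}

```text
clock: 8.88
position: [0.4227, -0.217, 0.1021]
ee_rot: [-0.239, -3.131, -0.001]
force: [0.6, 0.2, -2.7]
width: 0.587
```

```bash
python3 - <<'E'
from h import *
s=arm.observe();print(s['width']*92,s['position'])
plan(.4218,-.2181,.026,81.3)
t=imaging.get_image("top");boxes(t); boxes(t,.032)
E
```

```text
54.000216134706264 [ 0.42265124 -0.21703632  0.10211019]
xyz cm [ 0.06 -0.12  7.61] ang [ 0.001 -0.001 -0.   ] rows 2.0
box x 0.430 y 0.217 th 0.0  L 78 W 69 panel 0.430 0.219 n1294
box x 0.455 y -0.012 th 45.0  L 71 W 54 panel 0.454 -0.013 n1020
box x 0.541 y -0.376 th 37.6  L 68 W 59 panel 0.542 -0.378 n1157
box x 0.636 y -0.223 th -29.1  L 72 W 55 panel 0.634 -0.223 n1085
box x 0.640 y -0.086 th 30.1  L 73 W 56 panel 0.639 -0.087 n1035
box x 0.431 y 0.216 th 0.0  L 77 W 68 panel 0.429 0.219 n1258
box x 0.456 y -0.012 th 45.0  L 70 W 54 panel 0.454 -0.013 n1023
box x 0.541 y -0.374 th 37.6  L 68 W 59 panel 0.542 -0.377 n1161
box x 0.636 y -0.223 th -29.1  L 73 W 55 panel 0.634 -0.223 n1075
box x 0.640 y -0.085 th 30.0  L 72 W 56 panel 0.639 -0.087 n1029
```

>>> {"op": "jog_arm", "data": {"moves": [{"fingers":1,"xyz":[0,-0.1,4],"angular":[0,0,0]},{"fingers":1,"xyz":[0,-0.1,7.2],"angular":[0,0,0]},{"fingers":1,"xyz":[0,-0.1,7.6],"angular":[0,0,0]},{"fingers":1,"xyz":[0,-0.1,7.6],"angular":[0,0,0]},{"fingers":-0.6,"xyz":[0,-0.1,7.6],"angular":[0,0,0]},{"fingers":-0.6,"xyz":[0,-0.1,7.6],"angular":[0,0,0]},{"fingers":-0.6,"xyz":[0,-0.1,7.6],"angular":[0,0,0]},{"fingers":-0.6,"xyz":[0,-0.1,3],"angular":[0,0,0]},{"fingers":-0.6,"xyz":[0,-0.1,-3],"angular":[0,0,0]},{"fingers":-0.6,"xyz":[0,-0.1,-3],"angular":[0,0,0]},{"fingers":-0.6,"xyz":[0,-0.1,-3],"angular":[0,0,0]}]}}

```text
clock: 10.3
position: [0.4226, -0.2185, 0.1328]
ee_rot: [0.238, 3.132, -0.0]
force: [-0.9, -0.0, -0.3]
width: 0.799
```

```bash
python3 - <<'E'
from h import *
s=arm.observe();print(s['width']*92,s['position'])
t=imaging.get_image("top");boxes(t)
plan(.542,-.377,.102,37-90)
E
```

```text
73.49941402596042 [ 0.4225767  -0.21853926  0.13284207]
box x 0.426 y -0.191 th -90.0  L 90 W 79 panel 0.426 -0.190 n3648
box x 0.430 y 0.217 th 0.0  L 77 W 69 panel 0.428 0.219 n1242
box x 0.455 y -0.012 th 45.0  L 71 W 54 panel 0.454 -0.013 n1020
box x 0.541 y -0.376 th 37.6  L 68 W 59 panel 0.542 -0.378 n1158
box x 0.636 y -0.223 th -29.1  L 72 W 55 panel 0.634 -0.223 n1080
box x 0.641 y -0.085 th 30.1  L 73 W 56 panel 0.639 -0.087 n1032
xyz cm [-14.25 -13.87   3.  ] ang [-1.000e-03 -1.000e-03  2.344e+00] rows 13.0
```

>>> {"op": "jog_arm", "data": {"moves": [{"fingers":-0.6,"xyz":[-4,-4,1],"angular":[0,0,0.18]},{"fingers":-0.6,"xyz":[-8,-8,2],"angular":[0,0,0.36]},{"fingers":-0.6,"xyz":[-12,-12,3],"angular":[0,0,0.54]},{"fingers":-0.6,"xyz":[-14.2,-13.9,3],"angular":[0,0,0.72]},{"fingers":-0.6,"xyz":[-14.2,-13.9,3],"angular":[0,0,0.9]},{"fingers":-0.6,"xyz":[-14.2,-13.9,3],"angular":[0,0,1.08]},{"fingers":-0.6,"xyz":[-14.2,-13.9,3],"angular":[0,0,1.26]},{"fingers":-0.6,"xyz":[-14.2,-13.9,3],"angular":[0,0,1.44]},{"fingers":-0.6,"xyz":[-14.2,-13.9,3],"angular":[0,0,1.62]},{"fingers":-0.6,"xyz":[-14.2,-13.9,3],"angular":[0,0,1.8]},{"fingers":-0.6,"xyz":[-14.2,-13.9,3],"angular":[0,0,1.98]},{"fingers":-0.6,"xyz":[-14.2,-13.9,3],"angular":[0,0,2.16]}]}}

```text
clock: 11.85
position: [0.541, -0.3769, 0.1007]
ee_rot: [-2.877, -1.257, 0.004]
force: [0.1, 0.1, -0.8]
width: 0.803
```

>>> {"op": "jog_arm", "data": {"moves": [{"fingers":-0.6,"xyz":[0,0,0],"angular":[0,0,0.184]},{"fingers":-0.6,"xyz":[0,0,0],"angular":[0,0,0.184]},{"fingers":-0.6,"xyz":[0,0,0],"angular":[0,0,0.184]}]}}

```text
clock: 12.22
position: [0.5415, -0.3773, 0.1017]
ee_rot: [-2.977, -1.002, 0.002]
force: [-0.9, 0.1, 0.1]
width: 0.799
```

```bash
python3 - <<'E'
from h import *
s=arm.observe();print(s['width']*92,s['position'],s['joints'])
t=imaging.get_image("top");boxes(t)
plan(.542,-.377,.021,37-90)
o=ortho("top",t,.04,(.35,.65),(-.42,.38));save("orth5.png",o)
E
```

```text
73.5526314987092 [ 0.5415126  -0.37728434  0.10172637] [ 0.11123826  0.70739006  0.67273522  1.66669931 -0.51809197  0.95488203
  0.05338843]
box x 0.426 y -0.215 th -7.1  L 77 W 68 panel 0.425 -0.217 n1181
box x 0.430 y 0.217 th 0.0  L 78 W 69 panel 0.429 0.219 n1192
box x 0.455 y -0.012 th 45.0  L 71 W 54 panel 0.454 -0.013 n972
box x 0.547 y -0.386 th -90.0  L 62 W 54 panel 0.544 -0.384 n1245
box x 0.636 y -0.224 th -28.6  L 74 W 55 panel 0.634 -0.223 n1038
box x 0.641 y -0.086 th 30.6  L 72 W 56 panel 0.639 -0.087 n988
xyz cm [0.05 0.   8.1 ] ang [-0.001  0.001  0.003] rows 2.0
```

View pics/orth5.png

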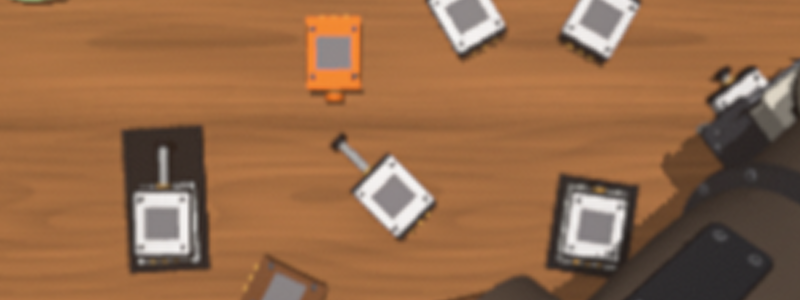

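>>> {"op": "jog_arm", "data": {"moves": [{"fingers":-0.6,"xyz":[0,0,4],"angular":[0,0,0]},{"fingers":-0.6,"xyz":[0,0,8.1],"angular":[0,0,0]},{"fingers":-0.6,"xyz":[0,0,8.1],"angular":[0,0,0]},{"fingers":1,"xyz":[0,0,8.1],"angular":[0,0,0]},{"fingers":1,"xyz":[0,0,8.1],"angular":[0,0,0]},{"fingers":1,"xyz":[0,0,8.1],"angular":[0,0,0]},{"fingers":1,"xyz":[0,0,8.1],"angular":[0,0,0]},{"fingers":1,"xyz":[0,0,4],"angular":[0,0,0]},{"fingers":1,"xyz":[0,0,0],"angular":[0,0,0]},{"fingers":1,"xyz":[0,0,-1],"angular":[0,0,0]},{"fingers":1,"xyz":[0,0,-1],"angular":[0,0,0]},{"fingers":1,"xyz":[0,0,-1],"angular":[0,0,0]}]}}

```text
clock: 13.78
position: [0.5414, -0.3765, 0.111]
ee_rot: [-2.977, -0.996, 0.002]
force: [0.4, 0.0, -2.3]
width: 0.587
```

```bash
python3 - <<'E'
from h import *
s=arm.observe();print(s['width']*92,s['position'])
plan(.421,-.2185,.112,-98.7)
t=imaging.get_image("top");boxes(t)
E
```

```text
53.994969626273274 [ 0.54136406 -0.37652889  0.11099796]
xyz cm [ -0.1  -19.86  -0.05] ang [-0.002  0.002  0.798] rows 5.0
box x 0.426 y -0.215 th -7.4  L 77 W 68 panel 0.425 -0.217 n1167
box x 0.430 y 0.217 th 0.0  L 78 W 69 panel 0.429 0.219 n1187
box x 0.455 y -0.012 th 45.0  L 71 W 54 panel 0.454 -0.013 n969
box x 0.551 y -0.399 th 0.0  L 65 W 47 panel 0.548 -0.397 n1064
box x 0.635 y -0.223 th -29.1  L 72 W 55 panel 0.634 -0.223 n1034
box x 0.640 y -0.086 th 30.1  L 72 W 56 panel 0.639 -0.087 n987
```

>>> {"op": "jog_arm", "data": {"moves": [{"fingers":1,"xyz":[0,-4,0],"angular":[0,0,0.16]},{"fingers":1,"xyz":[0,-8,0],"angular":[0,0,0.32]},{"fingers":1,"xyz":[0,-12,0],"angular":[0,0,0.48]},{"fingers":1,"xyz":[-0.1,-16,0],"angular":[0,0,0.64]},{"fingers":1,"xyz":[-0.1,-19.9,0],"angular":[0,0,0.798]},{"fingers":1,"xyz":[-0.1,-19.9,0],"angular":[0,0,0.798]},{"fingers":1,"xyz":[-0.1,-19.9,0],"angular":[0,0,0.798]},{"fingers":1,"xyz":[-0.1,-19.9,0],"angular":[0,0,0.798]}]}}

```text
clock: 14.82
position: [0.422, -0.2201, 0.1127]
ee_rot: [3.132, -0.238, 0.0]
force: [0.2, -0.3, -2.4]
width: 0.589
```

```bash
python3 - <<'E'
from h import *
s=arm.observe();print(s['width']*92,s['position'])
plan(.421,-.2185,.054,-98.7)
t=imaging.get_image("top");boxes(t)
save("side6.png",imaging.get_image("side"))
E
```

```text
54.17551823984094 [ 0.4219647  -0.22006805  0.11270057]
xyz cm [-0.12 -0.15  5.87] ang [ 0.001 -0.    -0.   ] rows 1.0
box x 0.431 y 0.217 th 0.0  L 77 W 68 panel 0.430 0.220 n1204
box x 0.455 y -0.012 th 45.0  L 71 W 55 panel 0.454 -0.013 n1019
box x 0.636 y -0.223 th -29.1  L 72 W 56 panel 0.634 -0.223 n1073
box x 0.641 y -0.085 th 30.1  L 73 W 56 panel 0.639 -0.087 n1031
```

View pics/side6.png

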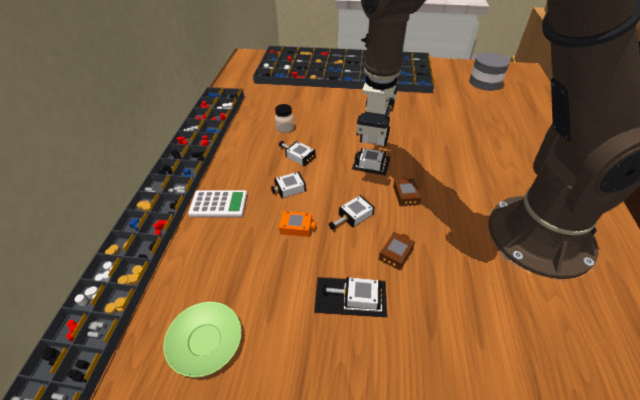

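>>> {"op": "jog_arm", "data": {"moves": [{"fingers":1,"xyz":[-0.1,-0.1,3],"angular":[0,0,0]},{"fingers":1,"xyz":[-0.1,-0.1,5.3],"angular":[0,0,0]},{"fingers":1,"xyz":[-0.1,-0.1,5.8],"angular":[0,0,0]},{"fingers":1,"xyz":[-0.1,-0.1,5.8],"angular":[0,0,0]},{"fingers":-0.6,"xyz":[-0.1,-0.1,5.8],"angular":[0,0,0]},{"fingers":-0.6,"xyz":[-0.1,-0.1,5.8],"angular":[0,0,0]},{"fingers":-0.6,"xyz":[-0.1,-0.1,5.8],"angular":[0,0,0]},{"fingers":-0.6,"xyz":[-0.1,-0.1,1],"angular":[0,0,0]},{"fingers":-0.6,"xyz":[-0.1,-0.1,-3],"angular":[0,0,0]},{"fingers":-0.6,"xyz":[-0.1,-0.1,-3],"angular":[0,0,0]},{"fingers":-0.6,"xyz":[-0.1,-0.1,-3],"angular":[0,0,0]}]}}

```text
clock: 16.3
position: [0.4206, -0.2175, 0.1424]
ee_rot: [-3.132, 0.238, -0.0]
force: [0.5, 0.1, -0.4]
width: 0.798
```

```bash
python3 - <<'E'
from h import *
s=arm.observe();print(s['width']*92,s['position'])
t=imaging.get_image("top");boxes(t)
plan(.640,-.087,.12,-60)
E
```

```text
73.38421063222304 [ 0.42060574 -0.21747195  0.14241487]
box x 0.430 y 0.217 th 0.0  L 78 W 69 panel 0.430 0.219 n1282
box x 0.455 y -0.012 th 45.0  L 71 W 54 panel 0.454 -0.013 n1019
box x 0.636 y -0.223 th -29.1  L 72 W 56 panel 0.634 -0.223 n1074
box x 0.640 y -0.086 th 30.1  L 72 W 56 panel 0.639 -0.087 n1033
xyz cm [ 19.75 -16.21   2.2 ] ang [-0.001  0.001 -0.676] rows 5.0
```

>>> {"op": "jog_arm", "data": {"moves": [{"fingers":-0.6,"xyz":[4,-3.3,0.5],"angular":[0,0,-0.14]},{"fingers":-0.6,"xyz":[8,-6.6,1],"angular":[0,0,-0.28]},{"fingers":-0.6,"xyz":[12,-9.9,1.5],"angular":[0,0,-0.42]},{"fingers":-0.6,"xyz":[16,-13.2,2],"angular":[0,0,-0.56]},{"fingers":-0.6,"xyz":[19.75,-16.2,2.2],"angular":[0,0,-0.676]},{"fingers":-0.6,"xyz":[19.75,-16.2,2.2],"angular":[0,0,-0.676]},{"fingers":-0.6,"xyz":[19.75,-16.2,3],"angular":[0,0,-0.676]},{"fingers":-0.6,"xyz":[19.75,-16.2,7.5],"angular":[0,0,-0.676]},{"fingers":-0.6,"xyz":[19.75,-16.2,12.1],"angular":[0,0,-0.676]},{"fingers":-0.6,"xyz":[19.75,-16.2,12.1],"angular":[0,0,-0.676]},{"fingers":1,"xyz":[19.75,-16.2,12.1],"angular":[0,0,-0.676]},{"fingers":1,"xyz":[19.75,-16.2,12.1],"angular":[0,0,-0.676]}]}}

```text
clock: 17.85
position: [0.6397, -0.0885, 0.0218]
ee_rot: [3.035, 0.811, -0.001]
force: [0.5, -0.5, 0.1]
width: 0.634
```

>>> {"op": "jog_arm", "data": {"moves": [{"fingers":1,"xyz":[0,0,0],"angular":[0,0,0]},{"fingers":1,"xyz":[0,0,0],"angular":[0,0,0]},{"fingers":1,"xyz":[0,0,-4],"angular":[0,0,0]},{"fingers":1,"xyz":[0,0,-8],"angular":[0,0,0]},{"fingers":1,"xyz":[0,0,-12],"angular":[0,0,0]},{"fingers":1,"xyz":[0,0,-12],"angular":[0,0,0]},{"fingers":1,"xyz":[0,0,-12],"angular":[0,0,0]}]}}

```text
clock: 18.73
position: [0.6399, -0.0872, 0.1409]
ee_rot: [-3.033, -0.814, 0.001]
force: [-1.2, 0.0, -2.1]
width: 0.582
```

```bash
python3 - <<'E'
from h import *
s=arm.observe();print(s['width']*92,s['position'])
plan(.421,-.2185,.141,-98.7)
t=imaging.get_image("top");boxes(t);print(2);boxes(t,.060)
save("orth7.png",ortho("top",t,.06,(.35,.75),(-.42,.38)))
E
```

```text
53.561180465226485 [ 0.6399222  -0.08719612  0.14092668]
xyz cm [-25.52   0.41   0.  ] ang [-0.001  0.001  0.676] rows 5.0
box x 0.424 y -0.217 th -7.6  L 82 W 74 panel 0.424 -0.217 n1616
box x 0.431 y 0.217 th 0.0  L 77 W 68 panel 0.428 0.221 n1108
box x 0.636 y -0.224 th -29.1  L 74 W 56 panel 0.634 -0.223 n1016
2
box x 0.425 y -0.211 th -8.4  L 81 W 72 panel 0.425 -0.211 n1499
box x 0.432 y 0.211 th 0.0  L 75 W 66 panel 0.430 0.213 n1068
box x 0.631 y -0.218 th -29.7  L 71 W 54 panel 0.630 -0.217 n965
```

View pics/orth7.png

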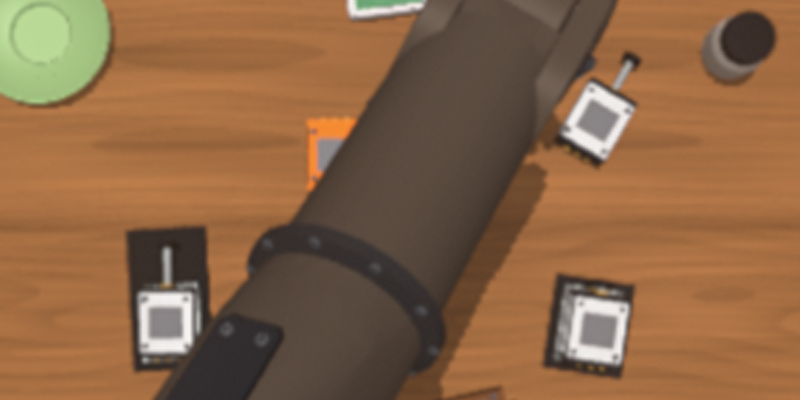

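>>> {"op": "jog_arm", "data": {"moves": [{"fingers":1,"xyz":[-5,0,0],"angular":[0,0,0.13]},{"fingers":1,"xyz":[-10,0.1,0],"angular":[0,0,0.26]},{"fingers":1,"xyz":[-15,0.2,0],"angular":[0,0,0.4]},{"fingers":1,"xyz":[-20,0.3,0],"angular":[0,0,0.54]},{"fingers":1,"xyz":[-25.5,0.4,0],"angular":[0,0,0.676]},{"fingers":1,"xyz":[-25.5,0.4,0],"angular":[0,0,0.676]},{"fingers":1,"xyz":[-25.5,0.4,0],"angular":[0,0,0.676]},{"fingers":1,"xyz":[-25.5,0.4,0],"angular":[0,0,0.676]}]}}

```text
clock: 19.77
position: [0.4225, -0.2181, 0.1413]
ee_rot: [3.133, -0.235, -0.001]
force: [0.6, 0.5, -2.1]
width: 0.584
```

```bash
python3 - <<'E'
from h import *
s=arm.observe();print(s['width']*92,s['position'])
plan(.421,-.2185,.082,-98.7)
t=imaging.get_image("top");boxes(t)
E
```

```text
53.684575432512126 [ 0.42251426 -0.21808826  0.14133223]
xyz cm [-0.14  0.06  5.93] ang [0.    0.    0.002] rows 1.0
box x 0.430 y 0.217 th 0.0  L 77 W 69 panel 0.428 0.219 n1219
box x 0.455 y -0.012 th 45.0  L 71 W 54 panel 0.454 -0.013 n1019
box x 0.636 y -0.223 th -29.1  L 72 W 55 panel 0.634 -0.223 n1075
```

>>> {"op": "jog_arm", "data": {"moves": [{"fingers":1,"xyz":[-0.1,0,3],"angular":[0,0,0]},{"fingers":1,"xyz":[-0.1,0,5.4],"angular":[0,0,0]},{"fingers":1,"xyz":[-0.1,0,5.9],"angular":[0,0,0]},{"fingers":1,"xyz":[-0.1,0,5.9],"angular":[0,0,0]},{"fingers":-0.6,"xyz":[-0.1,0,5.9],"angular":[0,0,0]},{"fingers":-0.6,"xyz":[-0.1,0,5.9],"angular":[0,0,0]},{"fingers":-0.6,"xyz":[-0.1,0,5.9],"angular":[0,0,0]},{"fingers":-0.6,"xyz":[-0.1,0,1],"angular":[0,0,0]},{"fingers":-0.6,"xyz":[-0.1,0,-1],"angular":[0,0,0]},{"fingers":-0.6,"xyz":[-0.1,0,-1],"angular":[0,0,0]},{"fingers":-0.6,"xyz":[-0.1,0,-1],"angular":[0,0,0]}]}}

```text
clock: 21.2
position: [0.4204, -0.2182, 0.1512]
ee_rot: [-3.132, 0.238, 0.001]
force: [-0.1, -0.0, -0.2]
width: 0.8
```

```bash
python3 - <<'E'
from h import *
s=arm.observe();print(s['width']*92,s['position'])
t=imaging.get_image("top");boxes(t)
plan(.635,-.223,.12,-119)
E
```

```text
73.59012523426595 [ 0.42039247 -0.21820026  0.15117044]
box x 0.430 y 0.217 th 0.0  L 78 W 69 panel 0.429 0.219 n1269
box x 0.455 y -0.012 th 45.0  L 71 W 54 panel 0.454 -0.013 n1019
box x 0.636 y -0.223 th -29.1  L 72 W 56 panel 0.634 -0.223 n1075
xyz cm [21.31 -2.78  3.08] ang [-0.     0.001  0.354] rows 4.0
```

>>> {"op": "jog_arm", "data": {"moves": [{"fingers":-0.6,"xyz":[5,-0.7,0],"angular":[0,0,0.09]},{"fingers":-0.6,"xyz":[10,-1.4,0.5],"angular":[0,0,0.18]},{"fingers":-0.6,"xyz":[15,-2.1,2],"angular":[0,0,0.27]},{"fingers":-0.6,"xyz":[21.3,-2.8,3.1],"angular":[0,0,0.354]},{"fingers":-0.6,"xyz":[21.3,-2.8,3.1],"angular":[0,0,0.354]},{"fingers":-0.6,"xyz":[21.3,-2.8,3.1],"angular":[0,0,0.354]},{"fingers":-0.6,"xyz":[21.3,-2.8,8],"angular":[0,0,0.354]},{"fingers":-0.6,"xyz":[21.3,-2.8,13],"angular":[0,0,0.354]},{"fingers":-0.6,"xyz":[21.3,-2.8,13],"angular":[0,0,0.354]},{"fingers":1,"xyz":[21.3,-2.8,13],"angular":[0,0,0.354]},{"fingers":1,"xyz":[21.3,-2.8,13],"angular":[0,0,0.354]},{"fingers":1,"xyz":[21.3,-2.8,13],"angular":[0,0,0.354]}]}}

```text
clock: 22.75
position: [0.6351, -0.2235, 0.0224]
ee_rot: [-3.041, 0.787, -0.001]
force: [-3.2, -0.2, 4.7]
width: 0.588
```

>>> {"op": "jog_arm", "data": {"moves": [{"fingers":1,"xyz":[0,0,0],"angular":[0,0,0]},{"fingers":1,"xyz":[0,0,-4],"angular":[0,0,0]},{"fingers":1,"xyz":[0,0,-8],"angular":[0,0,0]},{"fingers":1,"xyz":[0,0,-12],"angular":[0,0,0]},{"fingers":1,"xyz":[0,0,-12],"angular":[0,0,0]},{"fingers":1,"xyz":[0,0,-12],"angular":[0,0,0]}]}}

```text
clock: 23.5
position: [0.6351, -0.2226, 0.1408]
ee_rot: [-3.041, 0.786, 0.002]
force: [-1.0, 0.2, -1.4]
width: 0.587
```

```bash
python3 - <<'E'
from h import *
s=arm.observe();print(s['width']*92,s['position'])
plan(.425,.220,.141,-87.1)
t=imaging.get_image("top");save("orth8.png",ortho("top",t,.088,(.35,.75),(-.42,.38)))
E
```

```text
54.040555844158575 [ 0.63508151 -0.22259977  0.14084745]
xyz cm [-39.83 -28.53   0.05] ang [-0.001  0.001 -0.557] rows 8.0
```

View pics/orth8.png

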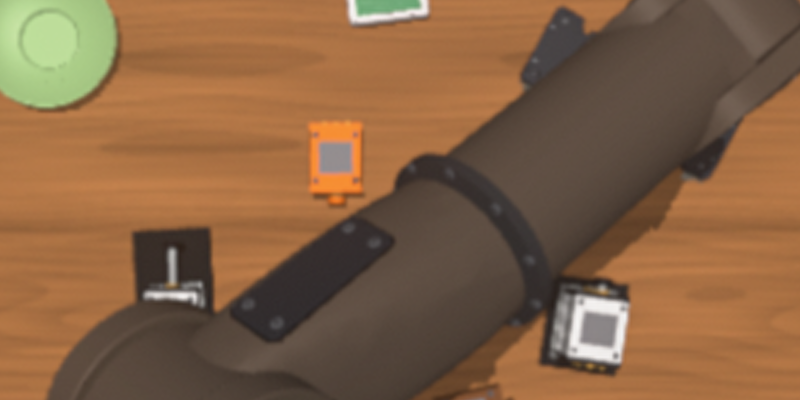

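>>> {"op": "jog_arm", "data": {"moves": [{"fingers":1,"xyz":[-4,-2.8,0],"angular":[0,0,-0.06]},{"fingers":1,"xyz":[-8,-5.7,0],"angular":[0,0,-0.12]},{"fingers":1,"xyz":[-12,-8.6,0],"angular":[0,0,-0.18]},{"fingers":1,"xyz":[-16,-11.5,0],"angular":[0,0,-0.24]},{"fingers":1,"xyz":[-20,-14.3,0],"angular":[0,0,-0.3]},{"fingers":1,"xyz":[-24,-17.2,0],"angular":[0,0,-0.36]},{"fingers":1,"xyz":[-28,-20,0],"angular":[0,0,-0.42]},{"fingers":1,"xyz":[-32,-22.9,0],"angular":[0,0,-0.48]},{"fingers":1,"xyz":[-36,-25.8,0],"angular":[0,0,-0.53]},{"fingers":1,"xyz":[-39.8,-28.5,0],"angular":[0,0,-0.557]},{"fingers":1,"xyz":[-39.8,-28.5,0],"angular":[0,0,-0.557]},{"fingers":1,"xyz":[-39.8,-28.5,0],"angular":[0,0,-0.557]}]}}

```text
clock: 25.05
position: [0.4252, 0.2184, 0.1412]
ee_rot: [3.139, 0.08, -0.001]
force: [-0.2, -1.7, -0.3]
width: 0.588
```

```bash
python3 - <<'E'
from h import *
s=arm.observe();print(s['width']*92,s['position'],s['joints'][6],s['force'])
plan(.425,.2195,.054,-87.1)
t=imaging.get_image("top");boxes(t)
save("side9.png",imaging.get_image("side"))
E
```

```text
54.12446180507953 [0.42518917 0.21839489 0.14118061] -1.435507577063834 [-0.18394206 -1.66416567 -0.2895396 ]
xyz cm [-0.01 -0.12  8.72] ang [0.001 0.001 0.   ] rows 2.0
box x 0.423 y -0.220 th -7.9  L 80 W 77 panel 0.423 -0.218 n1853
box x 0.423 y 0.185 th 0.0  L 89 W 66 panel 0.423 0.185 n3024
box x 0.455 y -0.012 th 45.0  L 71 W 55 panel 0.454 -0.013 n1019
```

View pics/side9.png

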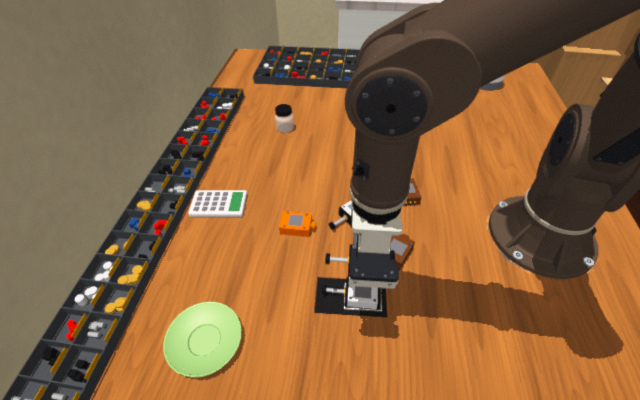

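Box held level over the long mat. Placing it.

>>> {"op": "jog_arm", "data": {"moves": [{"fingers":1,"xyz":[0,-0.1,4],"angular":[0,0,0]},{"fingers":1,"xyz":[0,-0.1,7.5],"angular":[0,0,0]},{"fingers":1,"xyz":[0,-0.1,8.3],"angular":[0,0,0]},{"fingers":1,"xyz":[0,-0.1,8.7],"angular":[0,0,0]},{"fingers":1,"xyz":[0,-0.1,8.7],"angular":[0,0,0]},{"fingers":-0.6,"xyz":[0,-0.1,8.7],"angular":[0,0,0]},{"fingers":-0.6,"xyz":[0,-0.1,8.7],"angular":[0,0,0]},{"fingers":-0.6,"xyz":[0,-0.1,8.7],"angular":[0,0,0]},{"fingers":-0.6,"xyz":[0,-0.1,4],"angular":[0,0,0]},{"fingers":-0.6,"xyz":[0,-0.1,0],"angular":[0,0,0]},{"fingers":-0.6,"xyz":[0,-0.1,0],"angular":[0,0,0]},{"fingers":-0.6,"xyz":[0,-0.1,0],"angular":[0,0,0]}]}}

```text
clock: 26.65
position: [0.425, 0.2202, 0.1414]
ee_rot: [-3.14, -0.081, 0.001]
force: [-0.8, -0.2, -1.5]
width: 0.798
```

```bash
python3 - <<'E'
from h import *
s=arm.observe();print(s['width']*92,s['position'])
t=imaging.get_image("top");boxes(t)
plan(.455,-.012,.12,-45)
E
```

```text
73.43304715298001 [0.42501122 0.22022958 0.14140091]
box x 0.423 y -0.219 th -8.3  L 80 W 78 panel 0.422 -0.218 n1834
box x 0.423 y 0.182 th 0.0  L 91 W 60 panel 0.423 0.182 n2795
box x 0.455 y -0.012 th 45.0  L 71 W 54 panel 0.454 -0.013 n1019
xyz cm [ 1.83 23.32  2.11] ang [-0.     0.001 -0.734] rows 4.0
```

>>> {"op": "jog_arm", "data": {"moves": [{"fingers":-0.6,"xyz":[0.4,5,0],"angular":[0,0,-0.15]},{"fingers":-0.6,"xyz":[0.8,10,0],"angular":[0,0,-0.3]},{"fingers":-0.6,"xyz":[1.2,15,1],"angular":[0,0,-0.45]},{"fingers":-0.6,"xyz":[1.6,20,2],"angular":[0,0,-0.6]},{"fingers":-0.6,"xyz":[1.8,23.3,2.1],"angular":[0,0,-0.734]},{"fingers":-0.6,"xyz":[1.8,23.3,2.1],"angular":[0,0,-0.734]},{"fingers":-0.6,"xyz":[1.8,23.3,2.1],"angular":[0,0,-0.734]},{"fingers":-0.6,"xyz":[1.8,23.3,2.1],"angular":[0,0,-0.734]}]}}

```text
clock: 27.7
position: [0.455, -0.0106, 0.1203]
ee_rot: [-2.902, -1.203, 0.001]
force: [-0.1, 0.3, -0.4]
width: 0.801
```

```bash
python3 - <<'E'
from h import *
s=arm.observe();print(s['width']*92,s['position'])
plan(.454,-.0125,.021,-45)
t=imaging.get_image("top");save("orth10.png",ortho("top",t,.06,(.35,.75),(-.42,.38)))
E
```

```text
73.68726447706896 [ 0.45501133 -0.01059082  0.12033945]
xyz cm [-0.2   0.07  9.93] ang [-0.001  0.001  0.   ] rows 2.0
```

View pics/orth10.png

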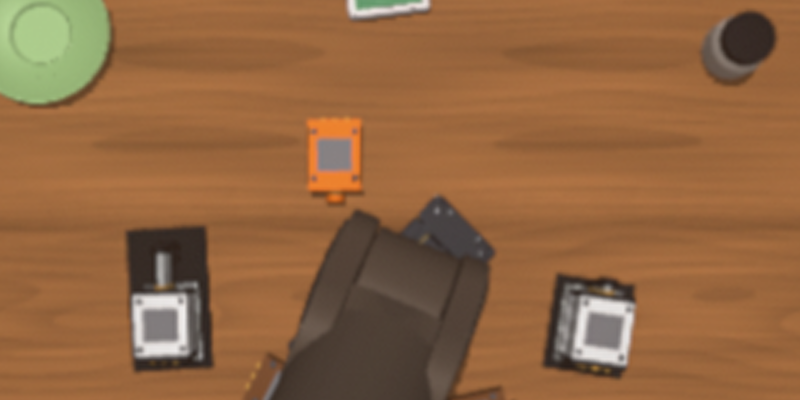

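>>> {"op": "jog_arm", "data": {"moves": [{"fingers":-0.6,"xyz":[-0.2,0.1,5],"angular":[0,0,0]},{"fingers":-0.6,"xyz":[-0.2,0.1,9.9],"angular":[0,0,0]},{"fingers":-0.6,"xyz":[-0.2,0.1,9.9],"angular":[0,0,0]},{"fingers":1,"xyz":[-0.2,0.1,9.9],"angular":[0,0,0]},{"fingers":1,"xyz":[-0.2,0.1,9.9],"angular":[0,0,0]},{"fingers":1,"xyz":[-0.2,0.1,9.9],"angular":[0,0,0]},{"fingers":1,"xyz":[-0.2,0.1,9.9],"angular":[0,0,0]},{"fingers":1,"xyz":[-0.2,0.1,5],"angular":[0,0,0]},{"fingers":1,"xyz":[-0.2,0.1,1],"angular":[0,0,0]},{"fingers":1,"xyz":[-0.2,0.1,-2],"angular":[0,0,0]},{"fingers":1,"xyz":[-0.2,0.1,-2],"angular":[0,0,0]},{"fingers":1,"xyz":[-0.2,0.1,-2],"angular":[0,0,0]}]}}

```text
clock: 29.25
position: [0.454, -0.0136, 0.14]
ee_rot: [-2.902, -1.202, 0.001]
force: [0.7, 0.6, -2.5]
width: 0.586
```

```bash
python3 - <<'E'
from h import *
s=arm.observe();print(s['width']*92,s['position'])
plan(.425,.2200,.141,-87.1)
t=imaging.get_image("top");boxes(t,.060)
E
```

```text
53.88121723171787 [ 0.45397198 -0.01356247  0.14002872]
xyz cm [ 14.46 -18.57  -0.09] ang [-0.001  0.001  0.735] rows 4.0
box x 0.425 y -0.214 th -7.9  L 78 W 76 panel 0.424 -0.212 n1815
box x 0.430 y 0.213 th 1.8  L 78 W 71 panel 0.429 0.214 n1530
```

>>> {"op": "jog_arm", "data": {"moves": [{"fingers":1,"xyz":[2.9,-3.7,0],"angular":[0,0,0.15]},{"fingers":1,"xyz":[5.8,-7.4,0],"angular":[0,0,0.3]},{"fingers":1,"xyz":[8.7,-11.1,0],"angular":[0,0,0.45]},{"fingers":1,"xyz":[11.6,-14.9,0],"angular":[0,0,0.6]},{"fingers":1,"xyz":[14.5,-18.6,0],"angular":[0,0,0.735]},{"fingers":1,"xyz":[14.5,-18.6,0],"angular":[0,0,0.735]},{"fingers":1,"xyz":[14.5,-18.6,0],"angular":[0,0,0.735]},{"fingers":1,"xyz":[14.5,-18.6,0],"angular":[0,0,0.735]}]}}

```text
clock: 30.3
position: [0.4258, 0.2187, 0.1404]
ee_rot: [3.14, 0.075, -0.001]
force: [-0.3, -0.8, -2.2]
width: 0.587
```

```bash
python3 - <<'E'
from h import *
s=arm.observe();print(s['width']*92,s['position'],s['force'])
plan(.425,.2200,.082,-87.1)
save("side11.png",imaging.get_image("side"))
E
```

```text
54.038072499775325 [0.4257603  0.21868212 0.14042712] [-0.26366962 -0.77353728 -2.21050127]
xyz cm [-0.07 -0.14  5.84] ang [ 0.     0.001 -0.003] rows 1.0
```

View pics/side11.png

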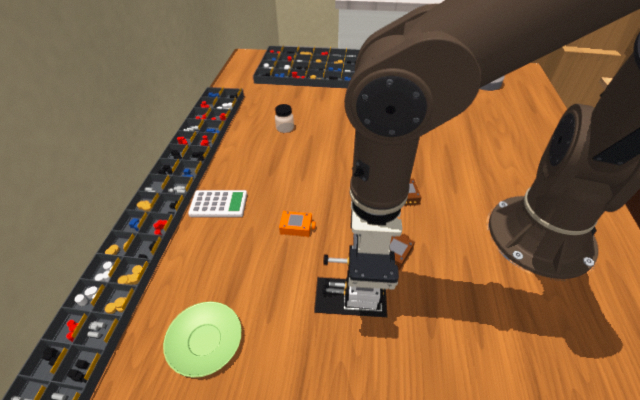

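Aligned, held. Place and raise high.

>>> {"op": "jog_arm", "data": {"moves": [{"fingers":1,"xyz":[-0.1,-0.1,3],"angular":[0,0,0]},{"fingers":1,"xyz":[-0.1,-0.1,5.3],"angular":[0,0,0]},{"fingers":1,"xyz":[-0.1,-0.1,5.8],"angular":[0,0,0]},{"fingers":1,"xyz":[-0.1,-0.1,5.8],"angular":[0,0,0]},{"fingers":-0.6,"xyz":[-0.1,-0.1,5.8],"angular":[0,0,0]},{"fingers":-0.6,"xyz":[-0.1,-0.1,5.8],"angular":[0,0,0]},{"fingers":-0.6,"xyz":[-0.1,-0.1,5.8],"angular":[0,0,0]},{"fingers":-0.6,"xyz":[-0.1,-0.1,1],"angular":[0,0,0]},{"fingers":-0.6,"xyz":[-0.1,-0.1,-4],"angular":[0,0,0]},{"fingers":-0.6,"xyz":[-0.1,-0.1,-8],"angular":[0,0,0]},{"fingers":-0.6,"xyz":[-0.1,-0.1,-8],"angular":[0,0,0]}]}}

```text
clock: 31.72
position: [0.4262, 0.2217, 0.2232]
ee_rot: [-3.137, -0.079, -0.006]
force: [-0.1, 0.6, -0.5]
width: 0.799
```

>>> {"op": "jog_arm", "data": {"moves": [{"fingers":-0.6,"xyz":[2,5,0],"angular":[0,0,0]},{"fingers":-0.6,"xyz":[4,10,0],"angular":[0,0,0]},{"fingers":-0.6,"xyz":[6,15,0],"angular":[0,0,0]},{"fingers":-0.6,"xyz":[8,20,0],"angular":[0,0,0]},{"fingers":-0.6,"xyz":[8,22,0],"angular":[0,0,0]},{"fingers":-0.6,"xyz":[8,22,0],"angular":[0,0,0]},{"fingers":-0.6,"xyz":[8,22,0],"angular":[0,0,0]}]}}

```text
clock: 32.6
position: [0.5151, 0.0066, 0.2201]
ee_rot: [-3.14, -0.08, 0.002]
force: [0.9, 0.6, -0.3]
width: 0.802
```

```bash
python3 - <<'E'
from h import *
t=imaging.get_image("top");o=ortho("top",t,.088,(.36,.56),(-.32,.32))
s=imaging.get_image("side")
cs=cv2.resize(s[130:330,300:460],None,fx=1.75,fy=1.75,interpolation=cv2.INTER_CUBIC)
im=np.zeros((200+350,640,3),np.uint8);im[:200]=o;im[200:,:280]=cs
b=ortho("top",t,.0,(.28,.8),(-.46,.46));b=cv2.resize(b,(350,198));im[200:398,285:635]=b
save("fin.png",im);print(arm.observe()['position'],arm.observe()['clock'])
E
```

```text
[0.51525189 0.00699225 0.22031755] 32.7
```

View pics/fin.png

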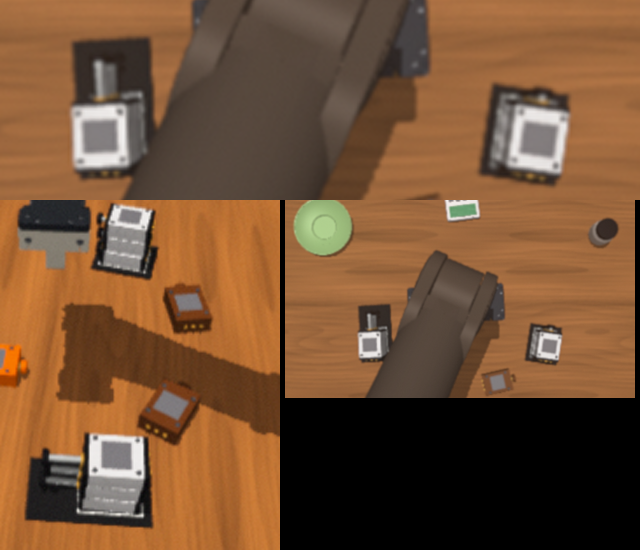

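```bash
python3 - <<'E'
from h import *
a=imaging.get_image("top");b=imaging.get_image("side")
save("full.png",cv2.resize(np.vstack([a,b]),(480,600),interpolation=cv2.INTER_AREA))
E
```

```text
(no output)
```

View pics/full.png

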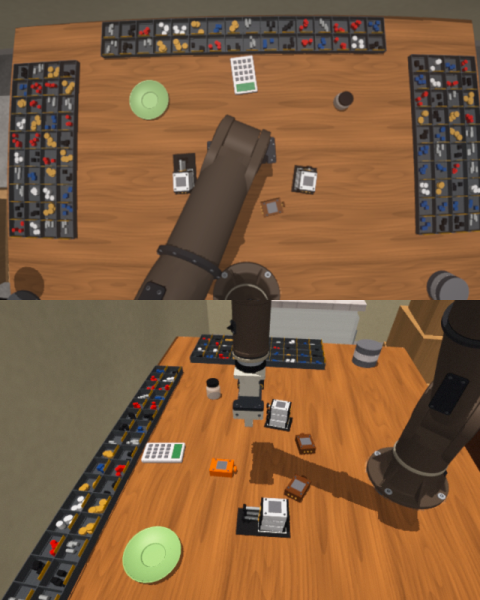

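```bash
python3 -c "
from cell import job
print(job.sign_off())"
```

```text
the job is handed in; nothing more can be done
None
```

I found six boxes in the scene and stacked all of them: the three with pushed-in knobs on the short mat and the three with pulled-out knobs on the long mat. The job is handed in, at about 33 s on the robot's clock.

- **Position:** in the last pictures, the top box of each column is about 3 mm or less from its outline's centre. The lowest box on the long mat measured about 4 mm off, inside the 12 mm limit. I did not measure the middle boxes once they were covered.
- **Orientation and knobs:** both columns look square. The long-mat knobs point away from the robot and still stand out. On the short mat, the pictures from above show the knobs at the far end, still pushed in. I checked this by eye and did not measure the knob distances or tilt.
- **Other objects:** the dish, calculator, jar and the brown and orange look-alikes look unmoved in the final pictures, again by eye only.
- **Robot:** the arm ended open and clear, with the tool about 0.22 m above the counter. I noticed no grip slip and no box knocked aside, so nothing had to be redone.
- **Disagreement:** the automatic box detection gave readings up to about 7 mm off for the stacked boxes, because the box sides and outlines confused it. I used the panel centres read from the rectified pictures instead.

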